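# Load the drilling fixture with bars and wind it to its mark

### The arm

A 6-joint arm with a two-finger parallel gripper is mounted at the origin on the work surface. World frame = base frame: x ahead of the robot, y to its left, z up, the work surface at z = 0. Lengths are in m, angles in rad, forces in N, time in s.
With the tool pointing down it reaches from about 0.375 to 0.975 m from the base axis. Payload 3.8 kg.
Tool frame: the origin (TCP) lies midway between the tips of the shut fingers; the grasp point (between the pads) lies 19 mm behind it; x points along the fingers, y is the direction in which the jaws open and shut, and the axes are right-handed (so a half turn about x gives the same grasp; the last joint's range is limited). The gripper opens to 88 mm and grips with 3 to 60 N. Pads are 18 mm wide; open, the fingers measure 123 mm over their backs; the gripper's body (75 mm by 187 mm) begins 45 mm behind the grasp point.
Start: joints at [1.078, 0.264, 1.604, -0, 1.274, -0.037], TCP at [0.297, 0.606, 0.239] pointing down, gripper open.
Joint ranges: [-2.63, 2.63], [-0.94, 2.18], [0.31, 2.57], [-1.31, 4.45], [0, 2.66], [-2.55, 2.55]. Speed limits (rad/s): [2.57, 2.57, 3.14, 3.14, 3.14, 3.14].

### API

Orientations are given as a rotation vector (axis times angle).
In Python, from cell import manip, inverse_kinematics, cams, order gives the robot as it stands. Calls block until the motion is done:
- manip.move_pose(position, orientation): joint-space move of the TCP to a pose.
- manip.move_linear(position, rate=0.15, rot=None): straight line of the TCP; rot=None keeps the orientation; rate is the mean speed in m/s.
- manip.set_joints(angles): joint-space move.
- manip.set_gripper(opening, force=None): finger opening in m; force is the grip in N (None keeps the last); returns when the fingers have stopped.
- manip.dwell(seconds).
- inverse_kinematics(position, orientation): joint angles nearest the present ones, or None.
- manip.state(): the state.
- cams.capture(name): name is "side" or "top"; returns a dict with "image" (400x640x3 uint8, blue, green, red), "z_map" (400x640 float32, m along the optical axis (not along the pixel's ray), 0 where there is no reading), "intrinsics" (3x3 intrinsics, pixels), "position" and "orientation" of the camera in the world. Camera axes: x right, y down, z forward; pixel columns grow to the right and rows downward; lengths in m; the calibration is good to about 2 mm. A picture is of the moment at which its call begins.
A pose or a line that the arm cannot do raises manip.IKError and nothing moves.
- order.close_job(): hands the job in, once; it reports no verdict.
The state is a dict: "clock": time; "joint_pos": joint angles; "joint_velocities": joint speeds; "tau": joint torques, N m; "tool_pos": TCP position; "tcp_rot": TCP orientation; "contact_force": force on the tool from outside, world axes, zero at the start; "moment": the same for the moment, N m; "gripper_width": finger opening in m.
Only numpy, scipy, OpenCV 4.12 (cv2) and the standard library are available. Lean on these libraries where they do the work, as an engineer would, in place of code of your own. Each camera call takes 0.05 s, during which the arm holds its last target.

### The job

Load the drilling fixture: squeeze the fence's red lock tab and, holding it, slide the fence fully open, then lay every bar from the bench flat across the channel. Squeeze the tab again and slide the fence up to push the row together, tight against the end stop, and let it lock there; only then wind the handwheel clockwise (about two turns) until the white line on the stop meets the red pointer and the crank knob points to the robot's side. Leave the oil bottle, file and hammer where they are, apart from the odd touch.

Things in the scene. Friction and masses are not known exactly. Their poses are not given: they have to be found in the camera images.
- base: Green base of the drilling fixture, fixed to the bench; another place and yaw (within 0.2 rad) each time. Its axes, 'the fixture's axes', are shared by every point here: x away from the robot (the way the bed is wound), y to the left along the channel towards the stop, z up. Origin on the bench; plate x -200 to 100, y +-135 mm, 16 mm high, handwheel gearbox near the robot, bed over the origin.
- stop_face (a point): On the bed's floor (50 mm above the bench), mid-width of the channel, at the foot of the blue end stop's face. Bars form a row from here along -y. Channel floor 56 mm wide (x +-28) between lips 6 mm wide and 7 mm high; floor 236 mm long. Stop 22 mm high, 18 mm thick. Moves with the bed.
- fence_face (a point): Foot of the sliding fence's pushing face, on the bed's floor at mid-width. The fence is a blue block, 50 mm across the channel, 42 mm long (from this face along -y), top 27 mm above the floor, with a fixed blue upright and a red lock tab on top. From the tab a dark arm runs under the upright and hangs down the far (+x) side of the bed to x 45 mm, ending in the pawl that enters the toothed rack there.
- fence_grip (a point): Where to squeeze: midway (in x) between the outer faces of the red lock tab (-x side, nearer the robot) and the fixed blue upright (+x side), 55 mm above the bed's floor, 14 mm below their tops; 20 mm behind the fence's face. Both are 22 mm long in y and rise from 27 to 69 mm above the floor; 43 mm over the outer faces with the tab free, 36 mm with it pressed.
- fence (a joint): Opening of the fence in m: clear distance between stop and fence face, 0 to 0.166 (fully open). Starts locked at about 0.026. Slides with about 1.5 N plus the friction of what it pushes, only while the tab is held pressed. Notches every 12.5 mm with 3.5 mm play; one fits each whole number of bars (25 mm a bar, plus up to 2.5 mm).
- tab (a joint): Travel of the red lock tab in m: 0 free (pawl in a notch, fence locked), 0.007 fully squeezed to +x, towards the blue upright. The pawl clears the rack at about 0.005. Spring: 4 N to start, 7 N fully in; squeeze with 20 N or more. Let go between notches, the pawl rests on a tooth (tab about 0.004), not locked, until the fence is pushed on a little.
- wheel (a joint): Angle of the handwheel in rad, growing clockwise seen from above. Starts at 0 to 2 (bed wound out for loading); working mark 14.14: the white line on the stop meets the red pointer and the crank knob points along the fixture's -x. One turn (6.28) moves the bed 16 mm along +x. Ends at 0 and 17. Drag 0.1 N m; it stays where left; pushing the bed does not turn it.
- crank_knob (a point): Middle of the black crank knob: an upright round grip 18 mm across, from 24 mm below to 20 mm above this point, spinning freely on its pin, 45 mm from the wheel's axis and 100 mm above the bench. Below it lies the wheel's disc, 110 mm across, its top 75 mm above the bench.
- wheel_axis (a point): Point on the handwheel's upright axis at the height of the middle of the crank knob; fixed to the base. At wheel = 0 the knob lies 45 mm from here along the fixture's -y and goes round clockwise from above as the joint grows.
- mark (a point): Tip of the fixed red pointer on a dark post on the base, beside the stop end of the bed.
- bed_line (a point): Middle of the white line on top of the end stop, moving with the bed; at the working mark its x (fixture's axes) equals the red pointer's.
- oil: Bystander: yellow oil bottle, 48 mm across, 120 mm tall; origin at its foot.
- file: Bystander: flat file, red handle, 260 mm long, 25 mm high, lying along its x axis; origin under it.
- hammer: Bystander: hammer lying on the bench; origin under it, handle to its -x.
- bar1: Sawn length of bright square bar, 25 x 25 mm section, 48 mm long along its x axis; origin at its centre (12.5 mm above what it lies on). Any of its four long sides may be up. About 70 to 130 g. Three to five of bar1 to bar5 are there; the others are absent.
- bar2: Sawn length of bright square bar, 25 x 25 mm section, 48 mm long along its x axis; origin at its centre (12.5 mm above what it lies on). Any of its four long sides may be up. About 70 to 130 g. Three to five of bar1 to bar5 are there; the others are absent.
- bar3: Sawn length of bright square bar, 25 x 25 mm section, 48 mm long along its x axis; origin at its centre (12.5 mm above what it lies on). Any of its four long sides may be up. About 70 to 130 g. Three to five of bar1 to bar5 are there; the others are absent.
- bar4: Sawn length of bright square bar, 25 x 25 mm section, 48 mm long along its x axis; origin at its centre (12.5 mm above what it lies on). Any of its four long sides may be up. About 70 to 130 g. Three to five of bar1 to bar5 are there; the others are absent.
- bar5: Sawn length of bright square bar, 25 x 25 mm section, 48 mm long along its x axis; origin at its centre (12.5 mm above what it lies on). Any of its four long sides may be up. About 70 to 130 g. Three to five of bar1 to bar5 are there; the others are absent.
Things that resemble listed ones, but are neither listed nor needed, are in the scene too. What is shaped like the bar3 but black or pink is not meant.

How it is judged:
By the outcome, as a careful person would: the job done as asked, in the order asked, and still so for the second after the job is handed in, with the robot touching nothing.
Of bar1, bar2, bar3, bar4, bar5 only 3 to 5 are there at a start; the rules pass over those that are not, and their reading is None.
At some moment in a run one of bar1, bar2, bar3, bar4, bar5 may be knocked a few centimetres aside while the robot is not near it.
Once in a run the grip may slacken for a moment while it holds something.
It also fails if it takes over 210 s, if anything falls off the work surface, if the arm or the gripper's body presses on something with over 40 N, if the wrist force passes 120 N, or if a joint passes its speed limit or range.

## Working session

There is one attempt and no reset: what is moved stays moved. The work goes in short steps, each a Python script; the robot and the scene stay as the last script left them, time stands still between calls to the robot, and variables do not carry over. Pictures are saved under pics/ and viewed, and the job is handed in when it is done.

```bash
ls; mkdir -p pics; python3 - <<'E'
from cell import manip,cams
import cv2,numpy as np
for n in("side","top"):
    c=cams.capture(n); cv2.imwrite(f"pics/{n}0.png",c["image"]); np.savez(f"{n}0.npz",**c)
    print(n,c["position"],c["orientation"],c["intrinsics"].tolist())
s=manip.state();print(s)
E
```

```text
pics
side [-0.08214638 -0.76403254  0.63775257] [-2.00562893  0.7135377  -0.41571641] [[385.34022183833065, 0.0, 321.0889813659475], [0.0, 385.34022183833065, 203.9999936923665], [0.0, 0.0, 1.0]]
top [ 0.34351735 -0.0434609   1.40885711] [-2.14966349  2.14902376 -0.17657144] [[409.5546690576246, 0.0, 317.6304749963482], [0.0, 409.5546690576246, 202.50367735293798], [0.0, 0.0, 1.0]]
{'clock': 0.1, 'joint_pos': array([ 1.07812797e+00,  2.64668896e-01,  1.60521981e+00, -1.82037321e-05,
        1.27370118e+00, -3.68869384e-02]), 'joint_velocities': array([ 1.35168603e-04, -9.88766261e-05, -4.52394716e-03,  1.69260708e-03,
       -1.54417943e-03, -2.47983646e-04]), 'tau': array([-3.62011806e-04, -5.03619325e+01, -3.58071899e+01,  7.30411615e-02,
        2.33088556e-02, -8.55424855e-05]), 'tool_pos': array([0.2968091 , 0.60553447, 0.23752804]), 'tcp_rot': array([ 0.3559003 ,  1.5415946 , -0.35895719]), 'contact_force': array([ 0.1014069 , -0.16098548,  0.38695241]), 'moment': array([-0.02527866,  0.00137573,  0.01662108]), 'gripper_width': 0.08792204572364885}
```

View pics/top0.png

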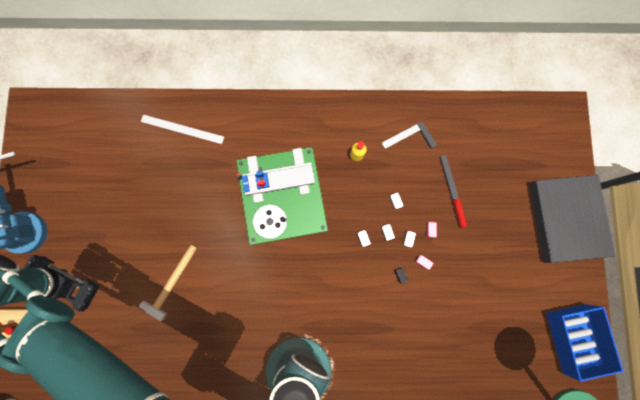

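View pics/side0.png

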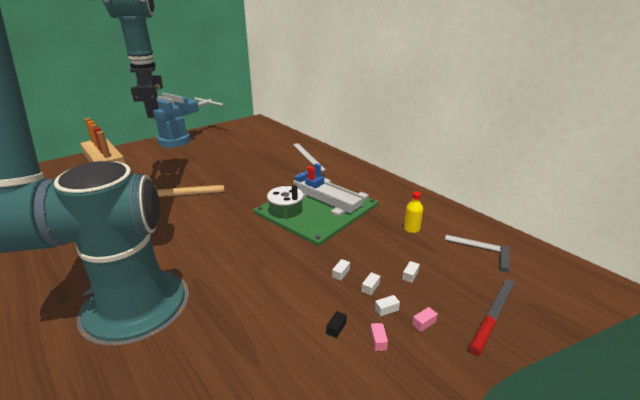

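```bash
cat > h.py <<'E'
import numpy as np,cv2
from scipy.spatial.transform import Rotation as R
def cloud(c):
    z=c["z_map"];K=c["intrinsics"];v,u=np.mgrid[0:z.shape[0],0:z.shape[1]]
    P=np.stack([(u-K[0,2])/K[0,0]*z,(v-K[1,2])/K[1,1]*z,z],-1)
    W=P@R.from_rotvec(c["orientation"]).as_matrix().T+c["position"]
    W[z==0]=np.nan
    return W
def proj(c,p):
    q=(np.atleast_2d(p)-c["position"])@R.from_rotvec(c["orientation"]).as_matrix()
    K=c["intrinsics"];return np.stack([K[0,0]*q[:,0]/q[:,2]+K[0,2],K[1,1]*q[:,1]/q[:,2]+K[1,2]],-1)
def crop(c,name,x0,y0,x1,y1,f):
    cv2.imwrite(name,cv2.resize(c["image"][y0:y1,x0:x1],None,fx=f,fy=f,interpolation=cv2.INTER_CUBIC))
E
python3 - <<'E'
from h import *
t=np.load("top0.npz");s=np.load("side0.npz")
crop(t,"pics/t1.png",230,140,335,250,5)
crop(s,"pics/s1.png",250,150,385,245,5)
crop(t,"pics/t2.png",345,180,445,290,5)
W=cloud(t)
im=t["image"].astype(int)
hsv=cv2.cvtColor(t["image"],cv2.COLOR_BGR2HSV)
m=((hsv[...,1]<50)&(hsv[...,2]>150)).astype(np.uint8); 
sub=np.zeros_like(m); sub[180:290,345:445]=m[180:290,345:445]
n,l,st,ce=cv2.connectedComponentsWithStats(sub)
for i in range(1,n):
    if st[i,4]<20: continue
    p=W[l==i]; pts=p[p[:,2]>0.015]
    r=cv2.minAreaRect((pts[:,:2]*1000).astype(np.float32))
    print(ce[i],st[i,4],np.nanmedian(p[:,2]),r)
print(W[300:380:20,100:600:100,2].round(3).tolist())
m=[W[v,u].round(3).tolist() for u,v in((575,320),(585,360),(360,150))];print(m)
E
```

```text
[396.23880597 200.38059701] 134 0.023279041956287272 ((561.8323974609375, -332.7143859863281), (48.338191986083984, 26.119598388671875), 19.928050994873047)
[432.05376344 229.15053763] 93 0.02488516398244378 ((461.6796569824219, -450.5078125), (22.782609939575195, 44.35920715332031), 88.23273468017578)
[387.83453237 231.91366906] 139 0.023479661442832533 ((453.477783203125, -299.8240051269531), (46.826385498046875, 25.686777114868164), 17.79582977294922)
[363.63120567 238.07092199] 141 0.023178744855297806 ((432.86407470703125, -217.74356079101562), (48.006282806396484, 25.664934158325195), 20.451828002929688)
[409.43165468 238.65467626] 139 0.023547974029209495 ((430.5115661621094, -372.027587890625), (25.202890396118164, 47.970550537109375), 74.5267562866211)
[424.74226804 261.87628866] 97 0.02463123280765256 ((352.3160400390625, -421.8653259277344), (46.02317428588867, 23.41136932373047), 56.11177444458008)
[[-0.0, 0.002, -0.001, -0.004, -0.003], [-0.001, -0.003, 0.001, 0.004, -0.005], [0.004, 0.001, 0.004, -0.005, 0.001], [0.701, -0.0, 0.281, 0.001, 0.001]]
[[0.164, -0.905, 0.036], [0.039, -0.923, 0.04], [0.719, -0.202, 0.094]]
```

View pics/t1.png

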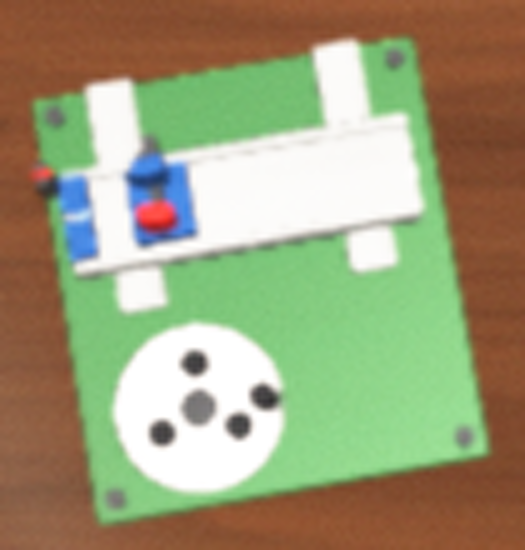

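View pics/s1.png

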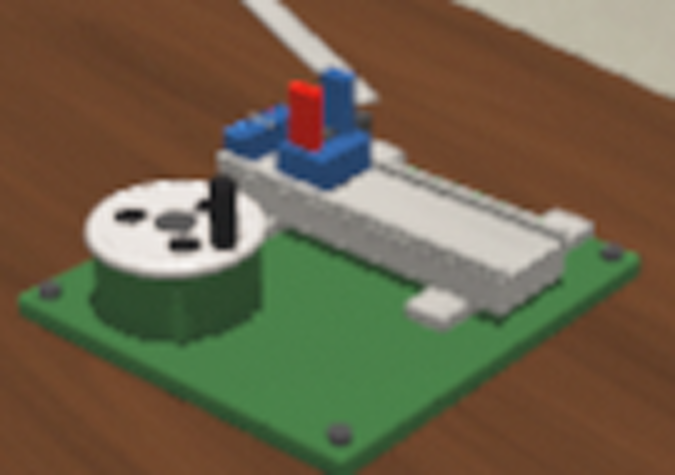

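View pics/t2.png

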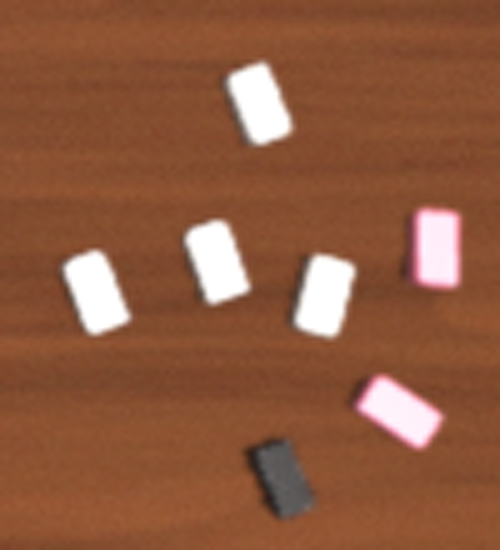

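```bash
cat >> h.py <<'E'
from scipy.optimize import least_squares
def plane(c,uv,z):
    K=c["intrinsics"];uv=np.atleast_2d(uv).astype(float)
    d=np.stack([(uv[:,0]-K[0,2])/K[0,0],(uv[:,1]-K[1,2])/K[1,1],np.ones(len(uv))],-1)@R.from_rotvec(c["orientation"]).as_matrix().T
    return c["position"]+d*((z-c["position"][2])/d[:,2])[:,None]
def fitbase(c,z=0.016,side=False):
    hsv=cv2.cvtColor(c["image"],cv2.COLOR_BGR2HSV)
    m=((hsv[...,0]>45)&(hsv[...,0]<75)&(hsv[...,1]>90)).astype(np.uint8)
    m=cv2.medianBlur(m*255,3)
    n,l,st,ce=cv2.connectedComponentsWithStats(m)
    W=cloud(c);best=None
    for i in range(1,n):
        p=W[l==i]
        if st[i,4]>1000 and abs(np.nanmedian(p[:,2])-z)<.01: best=i if best is None or st[i,4]>st[best,4] else best
    cs,_=cv2.findContours((l==best).astype(np.uint8),cv2.RETR_EXTERNAL,cv2.CHAIN_APPROX_NONE)
    q=max(cs,key=len)[:,0]
    h=cv2.convexHull(q)[:,0] 
    P=plane(c,q,z)[:,:2]
    def res(a):
        Rm=np.array([[np.cos(a[2]),-np.sin(a[2])],[np.sin(a[2]),np.cos(a[2])]])
        L=(P-a[:2])@Rm+[.05,0]
        d=np.abs(L)-[.15-a[3],.135-a[3]]
        return np.where((d[:,0]>0)&(d[:,1]>0),np.hypot(*d.T),np.max(d,1))
    c0=P.mean(0)
    sols=[least_squares(res,[c0[0],c0[1],y0,.001],loss="cauchy",f_scale=.0015) for y0 in(-.15,0,.15)]
    s=min(sols,key=lambda s:s.cost)
    r=res(s.x);print("base fit",s.x.round(4),"n",len(r),"inl<2mm",(abs(r)<.002).mean().round(2))
    return s.x[:3]
def f2w(b,p):
    p=np.asarray(p,float);c,s=np.cos(b[2]),np.sin(b[2])
    return np.array([b[0]+c*p[0]-s*p[1],b[1]+s*p[0]+c*p[1],p[2]])
def w2f(b,W):
    c,s=np.cos(b[2]),np.sin(b[2]);d=W[...,:2]-np.array(b[:2])
    return np.stack([c*d[...,0]+s*d[...,1],-s*d[...,0]+c*d[...,1],W[...,2]],-1)
E
python3 - <<'E'
from h import *
t=np.load("top0.npz");s=np.load("side0.npz")
for c in(t,s):
    b=fitbase(c)
    o=cv2.resize(c["image"],None,fx=4,fy=4,interpolation=cv2.INTER_CUBIC)
    q=proj(c,[f2w(b,p) for p in([-.2,-.135,.016],[.1,-.135,.016],[.1,.135,.016],[-.2,.135,.016])])
    cv2.polylines(o,[(q*4+1.5).astype(np.int32)],True,(255,0,255),1)
    x,y=(q.min(0)*4-60).astype(int);X,Y=(q.max(0)*4+20).astype(int)
    cv2.imwrite("pics/fit_%s.png"%("t" if c is t else "s"),o[y:Y,x:X])
    W=w2f(b,cloud(c));im=c["image"].astype(int)
    sel=lambda m,n:(print(n,m.sum(),np.percentile(W[m],[2,50,98],axis=0).round(4).tolist()))
    B,G,Rr=im[...,0],im[...,1],im[...,2]
    inb=(abs(W[...,0]+.05)<.17)&(abs(W[...,1])<.16)&(W[...,2]>.02)
    sel(inb&(Rr>1.8*G)&(Rr>1.8*B)&(W[...,1]<.12),"red")
    sel(inb&(Rr>1.8*G)&(Rr>1.8*B)&(W[...,1]>.12),"redptr")
    sel(inb&(B>1.5*Rr)&(B>1.3*G),"blue")
    sel(inb&(B<70)&(G<70)&(Rr<70)&(W[...,0]<-.04)&(W[...,2]>.08),"knob")
    sel(inb&(abs(G-B)<30)&(abs(Rr-B)<30)&(G>130)&(W[...,0]<-.04)&(W[...,2]>.065),"disc")
E
```

```text
base fit [0.6659 0.0794 0.1862 0.0033] n 444 inl<2mm 0.21
red 33 [[-0.0571, 0.0436, 0.0802], [-0.054, 0.0521, 0.1168], [-0.037, 0.0619, 0.1231]]
redptr 6 [[-0.0004, 0.1247, 0.0554], [0.0007, 0.1282, 0.0595], [0.0029, 0.1319, 0.0635]]
blue 201 [[-0.0607, 0.0335, 0.0673], [-0.0293, 0.0609, 0.0757], [-0.0123, 0.1157, 0.1223]]
knob 5 [[-0.1854, -0.0002, 0.1149], [-0.185, 0.0028, 0.1212], [-0.1829, 0.0063, 0.1245]]
disc 738 [[-0.2174, 0.0025, 0.0689], [-0.172, 0.0531, 0.0744], [-0.1256, 0.1003, 0.081]]
base fit [ 0.5269 -0.038  -1.3918  0.044 ] n 264 inl<2mm 0.44
red 78 [[-0.1537, 0.0965, 0.079], [-0.1396, 0.1007, 0.0998], [-0.1284, 0.1072, 0.1192]]Traceback (most recent call last):
  File "<stdin>", line 15, in <module>
  File "<stdin>", line 11, in <lambda>
    return _quantile_unchecked(
        a, q, axis, out, overwrite_input, method, keepdims, weights)
    return _ureduce(a,
                    func=_quantile_ureduce_func,
    ...<5 lines>...
                    overwrite_input=overwrite_input,
                    method=method)
    r = func(a, **kwargs)
    result = _quantile(arr,
                       quantiles=q,
    ...<2 lines>...
                       out=out,
                       weights=wgt)
    slices_having_nans = np.isnan(arr[-1, ...])
                                  ~~~^^^^^^^^^
IndexError: index -1 is out of bounds for axis 0 with size 0
```

```bash
python3 - <<'E'
s=open("h.py").read()
s=s.replace("P=plane(c,q,z)[:,:2]","""q=np.array([p for p in q if cv2.pointPolygonTest(h.astype(np.float32)[:,None],(float(p[0]),float(p[1])),True)<1.2])
    P=plane(c,q,z)[:,:2]""").replace("(hsv[...,1]>90)","(hsv[...,1]>90)&(hsv[...,2]>70)")
s=s.replace("c0=P.mean(0)","c0=np.array(cv2.minAreaRect((P*1000).astype(np.float32))[0])/1000+[.05,0]")
open("h.py","w").write(s)
E
cat > an.py <<'E'
from h import *
def an(c,b):
    W=w2f(b,cloud(c));im=c["image"].astype(int)
    def sel(m,n):
        if m.sum(): print(n,m.sum(),np.percentile(W[m],[2,50,98],axis=0).round(4).tolist())
    B,G,Rr=im[...,0],im[...,1],im[...,2]
    inb=(abs(W[...,0]+.05)<.17)&(abs(W[...,1])<.16)&(W[...,2]>.02)
    sel(inb&(Rr>1.8*G)&(Rr>1.8*B)&(W[...,1]<.12),"red")
    sel(inb&(Rr>1.8*G)&(Rr>1.8*B)&(W[...,1]>.12),"redptr")
    sel(inb&(B>1.5*Rr)&(B>1.3*G),"blue")
    sel(inb&(B<70)&(G<70)&(Rr<70)&(W[...,0]<-.04)&(W[...,2]>.08),"knob")
    sel(inb&(abs(G-B)<30)&(abs(Rr-B)<30)&(G>130)&(W[...,0]<-.06)&(W[...,2]>.065),"disc")
def ov(c,b,name):
    o=cv2.resize(c["image"],None,fx=4,fy=4,interpolation=cv2.INTER_CUBIC)
    q=proj(c,[f2w(b,p) for p in([-.2,-.135,.016],[.1,-.135,.016],[.1,.135,.016],[-.2,.135,.016])])
    cv2.polylines(o,[(q*4+1.5).astype(np.int32)],True,(255,0,255),1)
    x,y=(q.min(0)*4-60).astype(int);X,Y=(q.max(0)*4+20).astype(int)
    cv2.imwrite(name,o[y:Y,x:X])
E
python3 - <<'E'
from an import *
for n in("top","side"):
    c=np.load(n+"0.npz");b=fitbase(c);ov(c,b,f"pics/f2_{n}.png");an(c,b)
E
```

```text
base fit [0.63   0.0719 0.1766 0.003 ] n 153 inl<2mm 0.79
red 33 [[-0.0211, 0.0442, 0.0802], [-0.0178, 0.0526, 0.1168], [-0.0009, 0.0624, 0.1231]]
redptr 6 [[0.035, 0.1258, 0.0554], [0.036, 0.1293, 0.0595], [0.0382, 0.133, 0.0635]]
blue 201 [[-0.0248, 0.0343, 0.0673], [0.0064, 0.0617, 0.0757], [0.0232, 0.1164, 0.1223]]
knob 5 [[-0.1488, -0.0009, 0.1149], [-0.1485, 0.0021, 0.1212], [-0.1464, 0.0056, 0.1245]]
disc 777 [[-0.1884, 0.0021, 0.0686], [-0.1385, 0.0521, 0.0744], [-0.0898, 0.0994, 0.0811]]
base fit [ 0.6203  0.0595  0.1812 -0.    ] n 155 inl<2mm 0.82
red 78 [[-0.0127, 0.0491, 0.079], [-0.0085, 0.0603, 0.0998], [-0.002, 0.0744, 0.1192]]
blue 287 [[-0.0157, 0.039, 0.054], [0.0081, 0.0583, 0.0709], [0.0328, 0.1236, 0.1155]]
knob 65 [[-0.1421, 0.0042, 0.0824], [-0.1385, 0.0094, 0.1034], [-0.1299, 0.0188, 0.1192]]
disc 411 [[-0.1808, 0.0052, 0.0678], [-0.14, 0.0542, 0.0726], [-0.0839, 0.1047, 0.0775]]
```

View pics/f2_top.png

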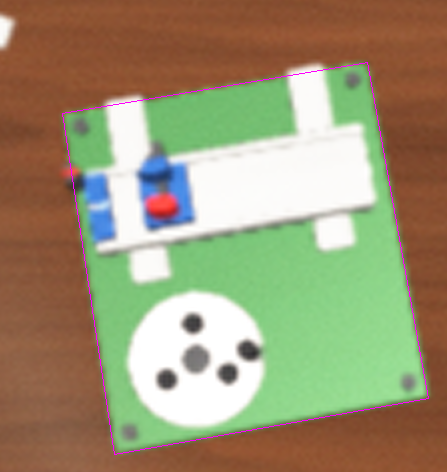

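View pics/f2_side.png

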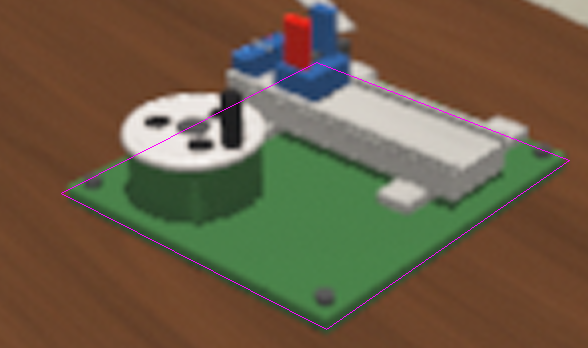

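```bash
python3 - <<'E'
from an import *
c=np.load("side0.npz")
b=[0.63,0.0719,0.1766];ov(c,b,"pics/f3.png");an(c,b)
hsv=cv2.cvtColor(c["image"],cv2.COLOR_BGR2HSV)
E
```

```text
red 78 [[-0.0247, 0.0386, 0.079], [-0.0205, 0.0498, 0.0998], [-0.014, 0.0639, 0.1192]]
blue 287 [[-0.028, 0.0286, 0.054], [-0.0041, 0.0479, 0.0709], [0.0209, 0.1131, 0.1155]]
knob 65 [[-0.1539, -0.0069, 0.0824], [-0.1503, -0.0017, 0.1034], [-0.1417, 0.0077, 0.1192]]
disc 411 [[-0.1928, -0.0058, 0.0678], [-0.152, 0.0429, 0.0726], [-0.0958, 0.0937, 0.0775]]
```

View pics/f3.png

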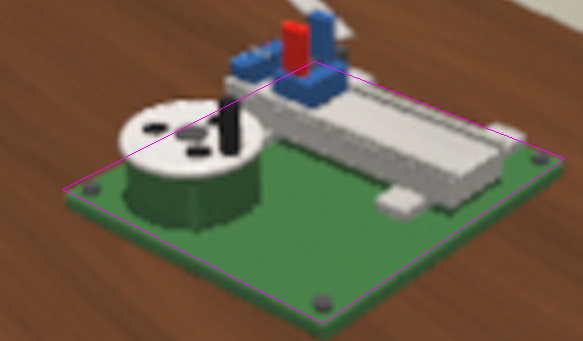

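```bash
python3 - <<'E'
from an import *
c=np.load("top0.npz");b=[0.63,0.0719,0.1766]
# rectified view in fixture axes at plane z=.119 and .075: up = +x, left=+y, 4px/mm? 
def rect(c,z,x0,x1,y0,y1,s=4000/1000):
    # output px: col=(y1-y)*s*1000..., row=(x1-x)
    w=int((y1-y0)*1000*s);h=int((x1-x0)*1000*s)
    rr,cc=np.mgrid[0:h,0:w]
    X=x1-rr/s/1000;Y=y1-cc/s/1000
    cs,sn=np.cos(b[2]),np.sin(b[2])
    P=np.stack([b[0]+cs*X-sn*Y,b[1]+sn*X+cs*Y,np.full(X.shape,z)],-1).reshape(-1,3)
    q=proj(c,P).astype(np.float32).reshape(h,w,2)
    o=cv2.remap(c["image"],q[...,0],q[...,1],cv2.INTER_CUBIC)
    for k in np.arange(np.ceil(x0*100),x1*100): cv2.line(o,(0,int((x1-k/100)*1000*s)),(w,int((x1-k/100)*1000*s)),(0,255,255) if k==0 else (0,200,0),1)
    for k in np.arange(np.ceil(y0*100),y1*100): cv2.line(o,(int((y1-k/100)*1000*s),0),(int((y1-k/100)*1000*s),h),(0,255,255) if k%5==0 else (0,200,0),1)
    return o
cv2.imwrite("pics/r119.png",rect(c,.119,-.05,.05,0,.14,5))
cv2.imwrite("pics/r072.png",rect(c,.072,-.05,.05,0,.14,5))
cv2.imwrite("pics/r075.png",rect(c,.075,-.21,-.07,-.02,.12,4))
W=w2f(b,cloud(c))
rows=[]
for v in range(160,200):
  for u in range(235,275):
    x,y,z=W[v,u]
    if z>.085 and -.05<x<.06: rows.append((round(x*1000),round(y*1000),round(z*1000),c["image"][v,u].tolist()))
for r in sorted(rows): print(*r)
E
```

```text
-21 47 89 [127, 75, 134]
-21 50 93 [75, 48, 145]
-21 53 96 [58, 43, 150]
-21 54 113 [41, 44, 220]
-21 56 98 [45, 37, 149]
-21 57 117 [42, 46, 220]
-21 59 100 [48, 38, 152]
-21 60 85 [124, 75, 122]
-21 64 87 [146, 86, 114]
-20 46 118 [53, 59, 247]
-20 48 103 [38, 39, 199]
-20 51 109 [39, 43, 216]
-20 52 123 [70, 77, 254]
-20 60 115 [48, 48, 225]
-20 62 99 [71, 47, 149]
-20 63 115 [74, 55, 207]
-20 65 103 [116, 69, 120]
-19 45 98 [68, 45, 160]
-19 50 118 [64, 71, 253]
-18 44 106 [81, 58, 198]
-18 56 117 [69, 77, 254]
-18 59 118 [67, 74, 254]
-17 49 122 [71, 80, 255]
-17 62 119 [82, 73, 250]
-16 46 117 [72, 75, 253]
-16 52 119 [71, 79, 255]
-16 58 123 [77, 81, 254]
-16 66 116 [149, 103, 205]
-15 55 120 [72, 79, 255]
-14 44 104 [117, 78, 218]
-14 45 120 [111, 84, 251]
-14 61 121 [91, 79, 252]
-13 49 117 [81, 82, 253]
-13 65 117 [156, 108, 227]
-12 52 118 [72, 76, 253]
-12 55 119 [96, 86, 253]
-12 58 122 [124, 92, 252]
-10 61 117 [141, 97, 240]
-9 45 115 [172, 108, 190]
9 54 98 [107, 64, 43]
9 56 86 [117, 88, 72]
9 59 85 [140, 89, 59]
10 45 116 [142, 80, 43]
10 48 89 [117, 74, 49]
10 48 1
[... 227 characters left out ...]
44]
11 53 105 [128, 70, 39]
11 54 119 [209, 121, 62]
11 57 122 [216, 127, 63]
11 59 108 [145, 80, 41]
12 44 94 [150, 85, 47]
12 44 121 [186, 110, 64]
12 65 111 [147, 87, 51]
13 47 122 [219, 129, 67]
13 61 118 [216, 127, 67]
14 51 119 [228, 138, 72]
14 54 121 [229, 138, 72]
14 64 115 [208, 134, 89]
15 57 119 [229, 139, 73]
15 60 123 [231, 146, 84]
16 44 90 [160, 90, 50]
16 47 122 [224, 135, 74]
16 63 121 [229, 169, 135]
17 44 115 [197, 138, 106]
17 50 118 [227, 137, 72]
18 57 118 [218, 134, 76]
18 62 124 [235, 198, 177]
19 43 91 [191, 125, 85]
19 46 123 [205, 131, 84]
19 54 116 [224, 137, 76]
19 60 118 [226, 151, 106]
20 53 122 [191, 125, 89]
21 50 116 [206, 128, 81]
22 56 117 [183, 135, 109]
```

View pics/r119.png

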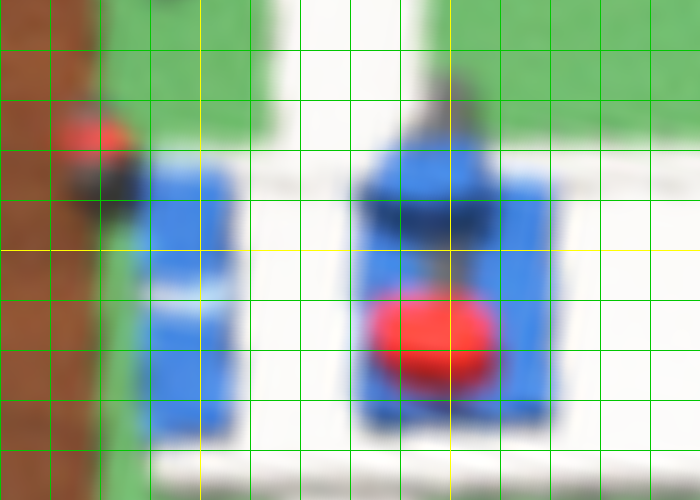

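View pics/r072.png

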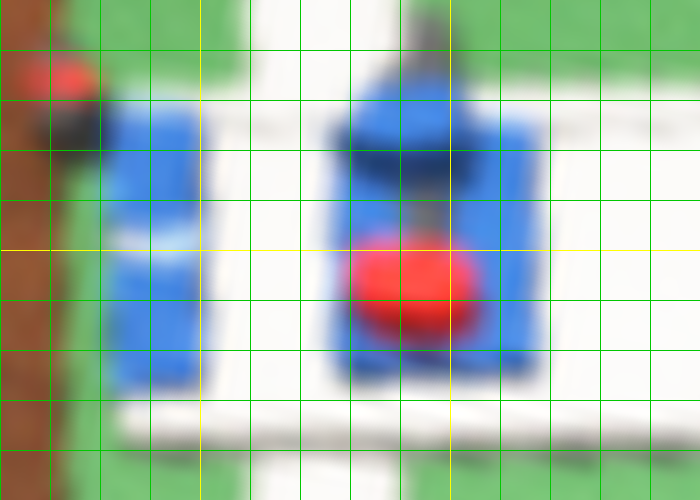

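View pics/r075.png

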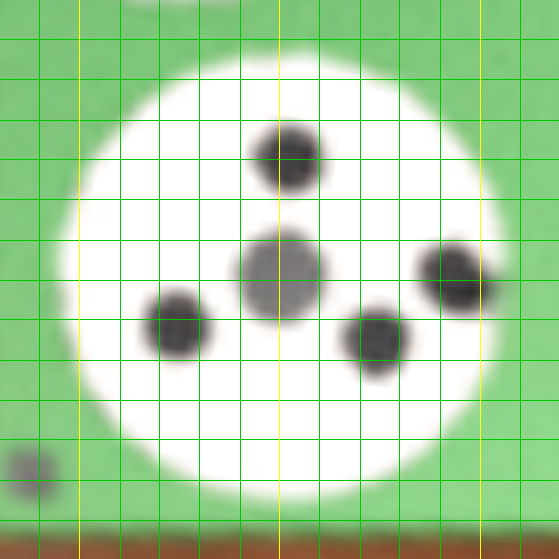

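```bash
cat > mv.py <<'E'
from an import *
from cell import manip,inverse_kinematics,cams,order
b=[0.63,0.0719,0.1766]
def rv(yaw):  # tool y at angle yaw in world xy, pointing down
    x=np.array([0,0,-1.]);y=np.array([np.cos(yaw),np.sin(yaw),0]);z=np.cross(x,y)
    return R.from_matrix(np.stack([x,y,z],1)).as_rotvec()
def best(p,yaw):
    o=[]
    for k in(-1,0,1,2):
        q=inverse_kinematics(list(p),rv(yaw+k*np.pi).tolist())
        if q is not None: o.append((abs(q[5]),abs(np.array(q)-manip.state()["joint_pos"]).max(),yaw+k*np.pi,q))
    return min(o,key=lambda t:(t[0]>2.2,t[1]))
def st(m=""):
    s=manip.state();print(m,"t%.1f"%s["clock"],"p",s["tool_pos"].round(4),"F",s["contact_force"].round(1),"w%.4f"%s["gripper_width"]);return s
def lin(p,rate=.15): manip.move_linear([float(v) for v in p],rate=rate)
def go(p,yaw,zs=.25):
    """to above p then down handled by caller"""
    s=manip.state()["tool_pos"]
    if s[2]<zs-.02: lin([s[0],s[1],zs],.3)
    t=best([p[0],p[1],zs],yaw); print("q6 %.2f"%t[3][5]); manip.move_pose([float(p[0]),float(p[1]),zs],rv(t[2]).tolist())
def snap(name):
    c=cams.capture(name);np.savez(f"{name}1.npz",**c);return c
E
python3 - <<'E'
from mv import *
p=f2w(b,[.004,.053,.0865])
go(p,b[2]);st("above")
lin([*p[:2],.135]);st()
c=snap("side");crop(c,"pics/a1.png",200,60,400,240,4)
lin(p,.06);st("down")
c=snap("side");crop(c,"pics/a2.png",200,60,400,240,4)
E
```

```text
q6 -0.02
above t2.2 p [0.6244 0.1258 0.25  ] F [0.9 0.9 0.1] w0.0882
 t3.1 p [0.6254 0.125  0.136 ] F [-0.6  0.   0.4] w0.0880
down t4.1 p [0.625  0.1248 0.0868] F [ 0.3  0.6 -0.4] w0.0884
```

View pics/a2.png

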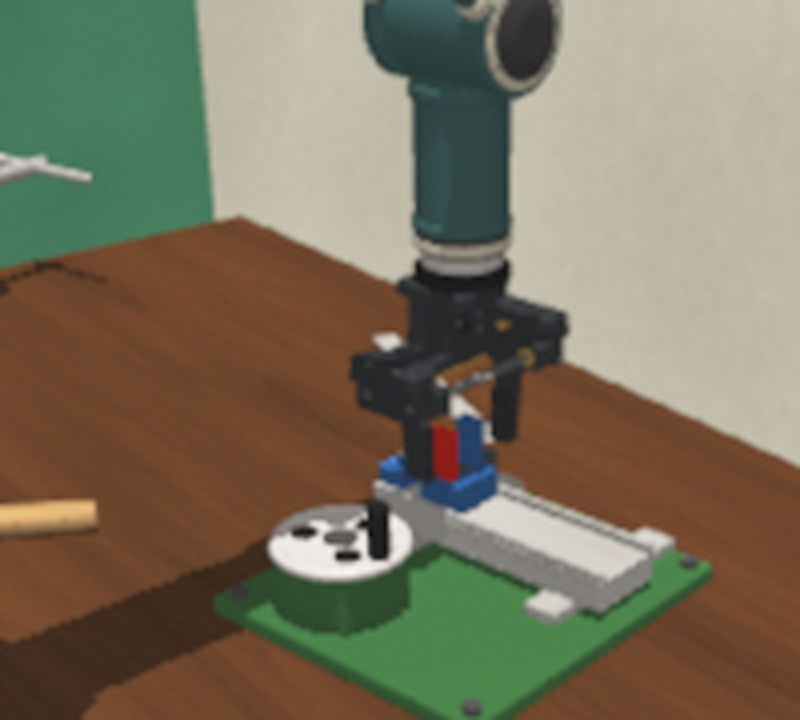

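```bash
python3 - <<'E'
from mv import *
manip.set_gripper(.046,force=30);st("46")
manip.set_gripper(.030,force=30);st("closed")
E
```

```text
46 t4.9 p [0.6236 0.1246 0.0862] F [-3.9 -0.7  3.1] w0.0462
closed t5.2 p [0.6241 0.1248 0.0862] F [-4.7  0.2  3.2] w0.0349
```

```bash
python3 - <<'E'
from mv import *
z=manip.state()["tool_pos"][2]
z=.0865
for y in(.04,0,-.04,-.07,-.083,-.086,-.088,-.090,-.092):
    lin(f2w(b,[.004,y,z]),.06 if y>-.08 else .03)
    s=st(f"{y}")
    fy=-np.sin(b[2])*s["contact_force"][0]+np.cos(b[2])*s["contact_force"][1]
    print("Fy",round(fy,1))
    if fy>12: break
c=snap("side");crop(c,"pics/a3.png",200,60,400,240,4)
E
```

```text
0.04 t5.6 p [0.6266 0.1112 0.0863] F [-4.6 -2.   2.4] w0.0350
Fy -1.2
0 t6.4 p [0.6337 0.072  0.0862] F [-4.1 -3.   1.4] w0.0347
Fy -2.2
-0.04 t7.2 p [0.641  0.0328 0.0863] F [-5.  -2.5 -0.7] w0.0401
Fy -1.5
-0.07 t7.9 p [0.6462 0.0033 0.0863] F [-3.7 -1.9 -2.1] w0.0346
Fy -1.2
-0.083 t8.5 p [ 0.6486 -0.0097  0.0863] F [-3.4 -2.2 -2. ] w0.0349
Fy -1.5
-0.086 t8.7 p [ 0.6491 -0.0124  0.0864] F [-3.2 -0.3 -2.8] w0.0346
Fy 0.2
-0.088 t9.0 p [ 0.6492 -0.0132  0.0863] F [-3.7  3.7 -2.7] w0.0350
Fy 4.3
-0.09 t9.2 p [ 0.6492 -0.0133  0.0863] F [-5.2  8.6 -1. ] w0.0348
Fy 9.3
-0.092 t9.5 p [ 0.6492 -0.0134  0.0864] F [-5.6 15.9 -0.2] w0.0352
Fy 16.6
```

View pics/a3.png

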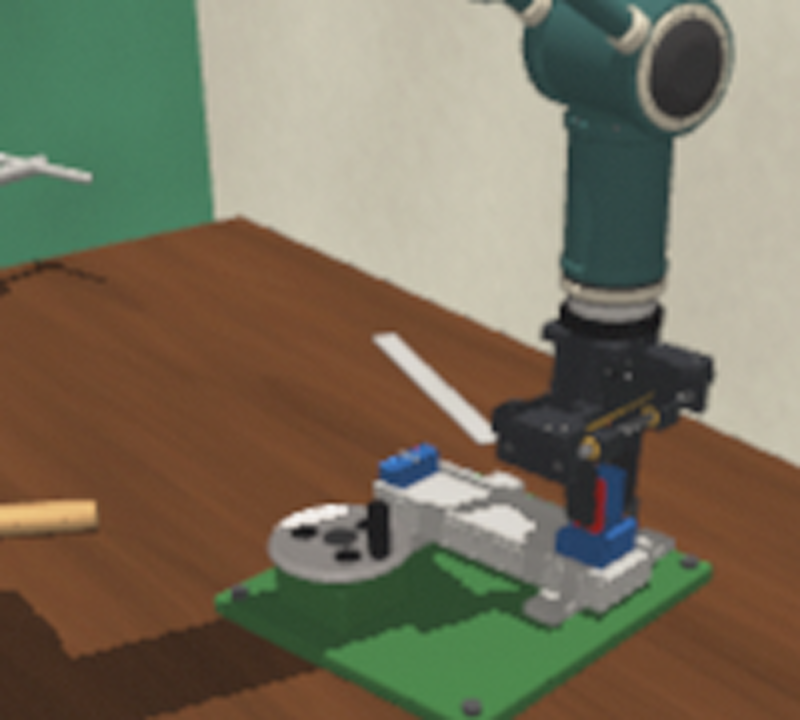

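```bash
python3 - <<'E'
from mv import *
lin(f2w(b,[.004,-.088,.0865]),.03);st()
manip.set_gripper(.088,force=30)
p=manip.state()["tool_pos"];lin([p[0],p[1],.22],.3)
go(f2w(b,[-.15,.0,0]),b[2]);st()
c=snap("top");an(c,b);crop(c,"pics/b1.png",230,140,445,290,3.7)
def bars(c):
    W=cloud(c);hsv=cv2.cvtColor(c["image"],cv2.COLOR_BGR2HSV)
    m=((hsv[...,1]<50)&(hsv[...,2]>150)&(W[...,2]>.012)&(W[...,2]<.035)).astype(np.uint8)
    n,l,s,ce=cv2.connectedComponentsWithStats(m)
    for i in range(1,n):
        if s[i,4]<60: continue
        q=plane(c,np.argwhere(l==i)[:,::-1],.025)
        r=cv2.minAreaRect((q[:,:2]*1000).astype(np.float32))
        print(ce[i].round(),s[i,4],np.nanmedian(W[l==i][:,2]).round(3),r)
bars(c)
E
```

```text
t9.8 p [ 0.6492 -0.0133  0.0863] F [-4.7  6.7 -3. ] w0.0349
q6 -0.13
 t12.3 p [0.4828 0.0454 0.2495] F [-0.6  0.3  0.5] w0.0881
red 30 [[-0.0535, -0.0946, 0.0991], [-0.014, -0.0851, 0.1172], [-0.0062, -0.023, 0.3289]]
redptr 5 [[0.0338, 0.1261, 0.0588], [0.0368, 0.1292, 0.0629], [0.0375, 0.1329, 0.0642]]
blue 127 [[-0.024, -0.1045, 0.0704], [0.0084, -0.0853, 0.0781], [0.0212, -0.0664, 0.1229]]
knob 215 [[-0.2179, -0.0639, 0.3346], [-0.1885, -0.0042, 0.4035], [-0.1509, 0.0171, 0.6142]]
disc 642 [[-0.2057, -0.0616, 0.0695], [-0.167, 0.0527, 0.6077], [-0.1116, 0.1004, 0.6319]]
[297. 156.] 134 0.024 ((715.1075439453125, 7.616946220397949), (60.68021774291992, 38.17776870727539), 0.4961746633052826)
[252. 164.] 157 0.024 ((686.724609375, 164.8308868408203), (57.34303283691406, 36.041561126708984), 9.862391471862793)
[305. 189.] 63 0.024 ((600.0897216796875, -18.260517120361328), (30.15707015991211, 25.545413970947266), 11.275136947631836)
[396. 201.] 114 0.024 ((560.6199340820312, -331.0794372558594), (48.66977310180664, 27.170766830444336), 20.2260684967041)
[432. 229.] 93 0.025 ((461.5755615234375, -450.7358093261719), (20.490755081176758, 44.41178894042969), 87.61527252197266)
[388. 232.] 113 0.024 ((453.147705078125, -298.782958984375), (47.00965118408203, 27.0794677734375), 17.021915435791016)
[363. 238.] 113 0.024 ((432.2973327636719, -216.52395629882812), (47.86082077026367, 26.70240592956543), 19.812454223632812)
[409. 239.] 116 0.024 ((429.81085205078125, -371.0185546875), (26.95429229736328, 49.15755081176758), 73.9833984375)
[425. 262.] 99 0.024 ((352.05596923828125, -421.4393005371094), (45.75189971923828, 23.55035400390625), 55.91261672973633)
[152. 311.] 220 0.025 ((195.0248260498047, 481.2236328125), (90.47631072998047, 26.706066131591797), 60.33181381225586)
```

View pics/b1.png

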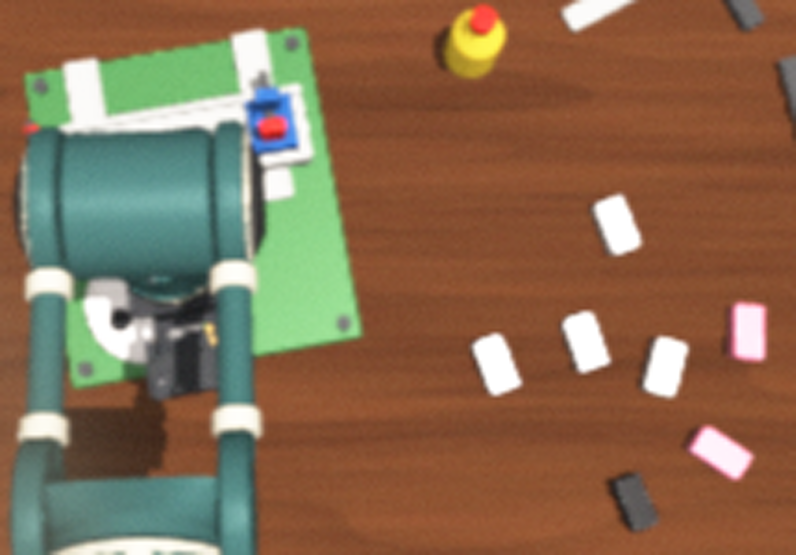

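```bash
cat > pk.py <<'E'
from mv import *
def bars(c):
    W=cloud(c);hsv=cv2.cvtColor(c["image"],cv2.COLOR_BGR2HSV)
    m=((hsv[...,1]<50)&(hsv[...,2]>150)&(W[...,2]>.012)&(W[...,2]<.035)).astype(np.uint8)
    n,l,s,ce=cv2.connectedComponentsWithStats(m);out=[]
    for i in range(1,n):
        if not 60<s[i,4]<200: continue
        q=plane(c,np.argwhere(l==i)[:,::-1],.025)
        px=c["image"][l==i].mean(0)
        if px[2]-px[1]>12 or px[2]-px[0]>12: continue
        (x,y),(w,h),a=cv2.minAreaRect((q[:,:2]*1000).astype(np.float32))
        if y>-100: continue
        a=np.radians(a if w>h else a+90); a=(a+np.pi/2)%np.pi-np.pi/2
        out.append((x/1000,y/1000,a)); print(ce[i].round(),px.round(),round(x),round(y),"%.1f deg"%np.degrees(a),round(w),round(h))
    return out
def pick(x,y,a):
    go([x,y],a);
    lin([x,y,.06],.25);lin([x,y,.0105],.08);st("at")
    manip.set_gripper(.04,force=30);s=st("grip")
    if not .045<s["gripper_width"]<.052: print("BAD GRIP");return False
    lin([x,y,.16],.2);s=st("lift");return .045<s["gripper_width"]<.052
def place(yf,xf=.001):
    p=f2w(b,[xf,yf,.0]);go(p,b[2],.16)
    s=st("over")
    if not .045<s["gripper_width"]<.052: print("LOST");return False
    lin([*p[:2],.09],.2);lin([*p[:2],.0610],.05);s=st("down")
    manip.set_gripper(.085);lin([*p[:2],.16],.25);st("rel")
    return True
E
python3 - <<'E'
from pk import *
c=snap("top");B=bars(c)
B.sort(key=lambda t:-t[1])
if len(B)==4 and pick(*B[0]): place(.082)
c=snap("top");crop(c,"pics/c1.png",230,140,445,290,3.7);bars(c)
c=snap("side");crop(c,"pics/c2.png",200,60,400,240,4)
E
```

```text
[396. 200.] [250. 250. 252.] 561 -331 20.2 deg 49 27
[388. 232.] [251. 252. 252.] 453 -299 17.2 deg 47 26
[363. 238.] [252. 252. 253.] 432 -217 19.7 deg 48 26
[409. 239.] [248. 249. 250.] 430 -371 -18.6 deg 28 49
q6 -0.86
at t15.1 p [ 0.4326 -0.2169  0.0107] F [ 0.1 -0.1 -0.3] w0.0881
grip t15.8 p [ 0.4323 -0.2167  0.0106] F [-0.7  0.6  1.4] w0.0474
lift t16.7 p [ 0.4314 -0.2162  0.1587] F [-0.1 -0.5 -0.2] w0.0480
q6 0.03
over t18.2 p [0.6163 0.1517 0.1596] F [-0.2  0.2 -1.1] w0.0477
down t19.4 p [0.6163 0.1528 0.0606] F [-0.2  0.5 -0.6] w0.0472
rel t20.7 p [0.6166 0.1528 0.1603] F [-0.6 -0.3  0.2] w0.0850
[396. 200.] [247. 248. 249.] 561 -331 20.2 deg 49 27
[387. 232.] [250. 250. 251.] 453 -299 17.2 deg 47 27
[409. 239.] [249. 250. 251.] 430 -371 -17.7 deg 27 49
```

View pics/c2.png

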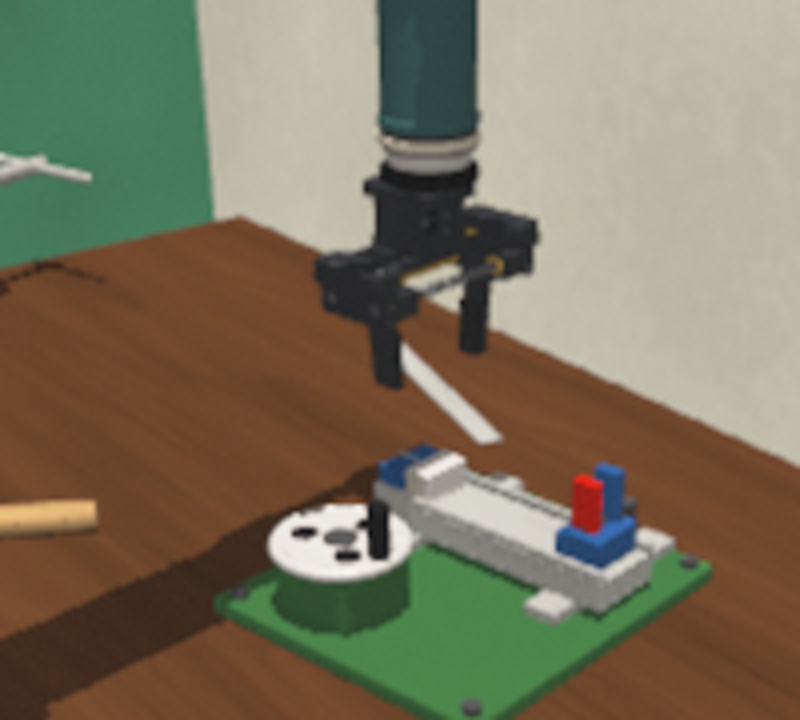

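View pics/c1.png

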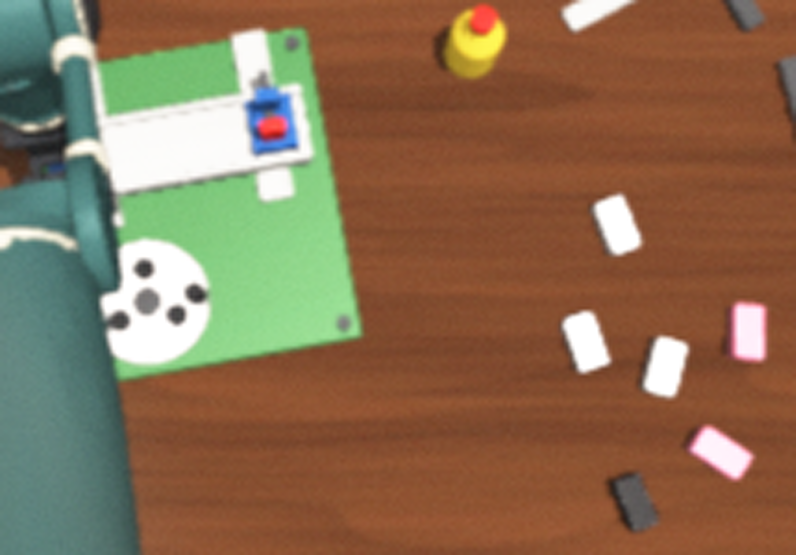

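```bash
python3 - <<'E'
from pk import *
for y in(.053,.024,-.005):
    c=snap("top");B=bars(c);B.sort(key=lambda t:-t[1])
    if not B or not pick(*B[0]) or not place(y): print("STOP",y);break
go(f2w(b,[-.03,-.26,0]),b[2])
c=snap("top");crop(c,"pics/d1.png",230,140,445,290,3.7);bars(c)
c=snap("side");crop(c,"pics/d2.png",240,140,400,260,5)
E
```

```text
[396. 201.] [248. 249. 250.] 561 -331 20.1 deg 49 27
[388. 232.] [251. 251. 252.] 453 -299 17.2 deg 47 27
[409. 239.] [249. 250. 251.] 430 -371 -17.7 deg 27 49
q6 -0.93
at t24.7 p [ 0.4532 -0.2988  0.0103] F [-0.4 -0.6 -0.4] w0.0851
grip t25.4 p [ 0.4532 -0.2989  0.0107] F [-0.6  1.5  2.1] w0.0476
lift t26.3 p [ 0.4523 -0.2982  0.1587] F [ 0.1  0.4 -2. ] w0.0477
q6 -0.02
over t27.9 p [0.6216 0.1232 0.1597] F [-0.7 -0.3 -1.3] w0.0478
down t29.2 p [0.6214 0.1243 0.0607] F [-1.3 -1.2 -0.4] w0.0479
rel t30.4 p [0.6217 0.1242 0.1601] F [ 0.2  0.3 -0.2] w0.0852
[396. 201.] [246. 247. 248.] 561 -331 20.1 deg 49 28
[409. 239.] [250. 251. 252.] 430 -371 -16.0 deg 26 49
q6 -0.92
at t34.3 p [ 0.5605 -0.3308  0.0103] F [-0.8  0.6  0.7] w0.0849
grip t34.9 p [ 0.5606 -0.3308  0.0107] F [-0.2  0.3  1. ] w0.0477
lift t35.8 p [ 0.5596 -0.3302  0.1584] F [-0.3  0.6 -1.8] w0.0475
q6 -0.06
over t37.4 p [0.6269 0.0947 0.1597] F [-0.3 -0.7 -1.1] w0.0477
down t38.7 p [0.6265 0.0957 0.0607] F [ 0.5 -0.2  0.2] w0.0472
rel t39.9 p [0.6268 0.0957 0.1601] F [-0.2 -0.2 -1.1] w0.0847
[409. 239.] [249. 249. 250.] 430 -371 -16.0 deg 27 48
q6 -0.48
at t43.9 p [ 0.4303 -0.3712  0.0103] F [-0.7 -0.2 -0.7] w0.0849
grip t44.6 p [ 0.4304 -0.3712  0.0107] F [-0.8 -0.1  1.2] w0.0481
lift t45.5 p [ 0.4294 -0.3704  0.1586] F [-0.5 -0.  -0.4] w0.0477
q6 -0.11
over t47.2 p [0.6318 0.066  0.1599] F [ 0.6  0.6 -1.5] w0.0477
down t48.5 p [0.6316 0.0672 0.0606] F [-0.7  0.4  0.4] w0.0478
rel t49.7 p [0.6318 0.0672 0.1601] F [ 0.1 -0.2 -0. ] w0.0855
q6 -0.50
```

View pics/d2.png

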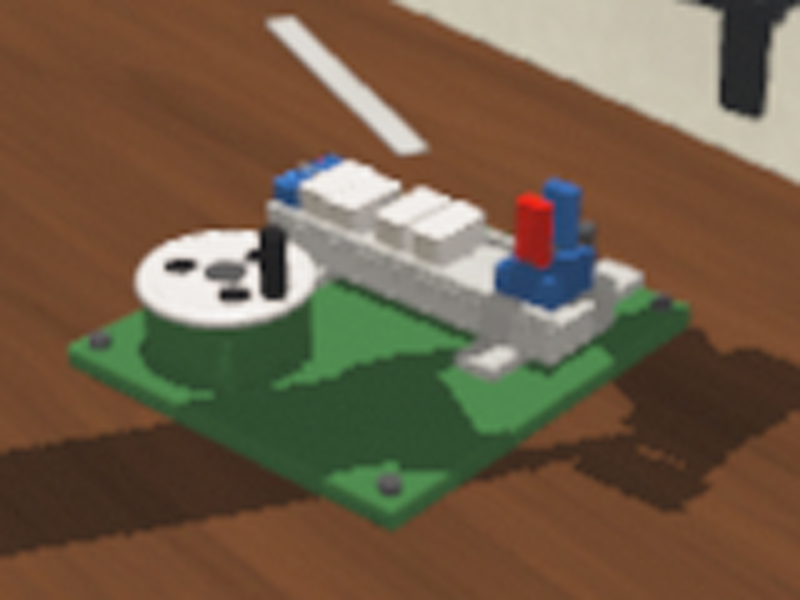

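View pics/d1.png

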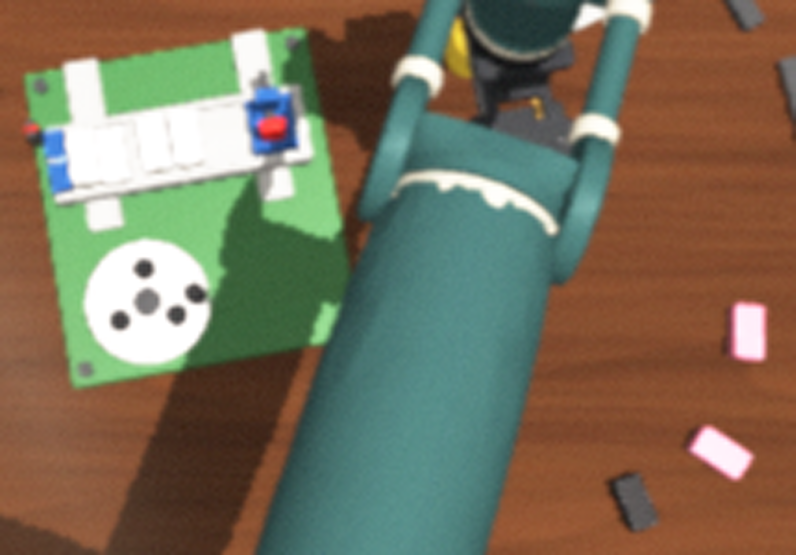

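```bash
python3 - <<'E'
from mv import *
p=f2w(b,[.004,-.0873,.0865])
go(p,b[2]);lin([*p[:2],.135],.2);lin(p,.06);st("down")
manip.set_gripper(.046,force=30);manip.set_gripper(.030,force=30);s=st("closed")
ok=s["gripper_width"]<.037
if ok:
  for y in(-.07,-.05,-.035,-.028,-.025,-.023,-.0215,-.0205,-.0195,-.0185,-.0175,-.0165,-.0155):
    lin(f2w(b,[.004,y,.0865]),.05 if y<-.03 else .02)
    s=manip.state();f=s["contact_force"];fy=-np.sin(b[2])*f[0]+np.cos(b[2])*f[1]
    print(y,"Fy %.1f"%fy,w2f(b,s["tool_pos"]).round(4),"w%.4f"%s["gripper_width"])
    if fy<-12: break
c=snap("side");crop(c,"pics/e2.png",240,140,400,260,5)
E
```

```text
q6 -0.24
down t53.7 p [ 0.6496 -0.0134  0.0868] F [-1.1  0.5  0.3] w0.0849
closed t54.7 p [ 0.6492 -0.0133  0.0863] F [ 0.6 -0.3 -0.8] w0.0351
-0.07 Fy 1.1 [ 0.0038 -0.0688  0.0863] w0.0350
-0.05 Fy 2.0 [ 0.0038 -0.049   0.0864] w0.0350
-0.035 Fy 2.3 [ 0.0037 -0.0341  0.0864] w0.0347
-0.028 Fy -1.3 [ 0.0037 -0.0279  0.0864] w0.0349
-0.025 Fy -1.6 [ 0.0037 -0.0248  0.0864] w0.0352
-0.023 Fy -1.7 [ 0.0037 -0.0229  0.0863] w0.0349
-0.0215 Fy -2.1 [ 0.0037 -0.0215  0.0864] w0.0348
-0.0205 Fy -4.4 [ 0.0037 -0.0211  0.0864] w0.0350
-0.0195 Fy -8.3 [ 0.0037 -0.0211  0.0864] w0.0349
-0.0185 Fy -10.6 [ 0.0038 -0.021   0.0863] w0.0348
-0.0175 Fy -14.3 [ 0.0038 -0.021   0.0864] w0.0351
```

View pics/e2.png

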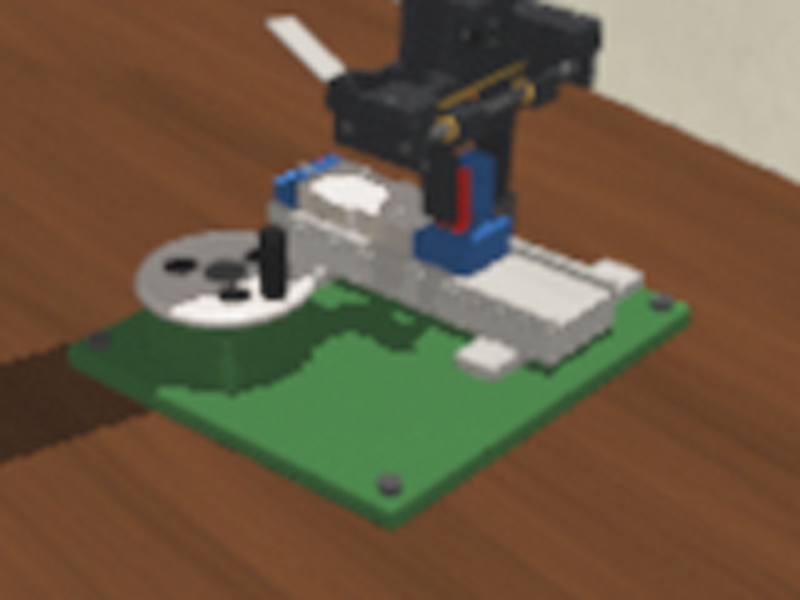

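```bash
python3 - <<'E'
from mv import *
lin(f2w(b,[.004,-.0185,.0865]),.02);st()
manip.set_gripper(.060,force=30);st("open")
lin(f2w(b,[.0005,-.0205,.0865]),.02)
manip.set_gripper(.035,force=3);st("3N check (43 free, ~39 on tooth)")
manip.set_gripper(.085,force=30)
p=manip.state()["tool_pos"];lin([p[0],p[1],.22],.3)
go(f2w(b,[-.03,-.27,0]),b[2])
c=snap("top");crop(c,"pics/f1.png",230,140,335,250,5);an(c,b)
c=snap("side");crop(c,"pics/f2.png",240,140,400,260,5);an(c,b)
E
```

```text
t58.8 p [0.6374 0.0519 0.0864] F [ -1.8 -11.7  -3.3] w0.0351
open t59.4 p [0.6385 0.055  0.0876] F [ 0.5 -0.  -0.4] w0.0600
3N check (43 free, ~39 on tooth) t60.1 p [0.6336 0.0517 0.0864] F [-2.6  0.2  1.5] w0.0426
q6 -0.51
red 32 [[-0.0217, -0.0291, 0.0818], [-0.0175, -0.0195, 0.1176], [-0.0003, -0.0096, 0.1231]]
redptr 6 [[0.0349, 0.1256, 0.0546], [0.0359, 0.1295, 0.0605], [0.0377, 0.1327, 0.064]]
blue 178 [[-0.0242, -0.0389, 0.0678], [0.0088, -0.0127, 0.0755], [0.0243, 0.1168, 0.122]]
knob 33 [[-0.2191, -0.1517, 0.1151], [-0.1839, -0.1204, 0.6556], [-0.1194, 0.0041, 0.6773]]
disc 828 [[-0.1879, -0.1567, 0.0685], [-0.1407, 0.0481, 0.0746], [-0.0904, 0.0994, 0.68]]
red 80 [[-0.0243, -0.0337, 0.079], [-0.0203, -0.026, 0.0993], [-0.0136, -0.0123, 0.1186]]
blue 256 [[-0.0282, -0.0457, 0.0557], [-0.0012, -0.0297, 0.0731], [0.0205, 0.1133, 0.1163]]
knob 60 [[-0.1541, -0.0062, 0.0816], [-0.15, -0.0015, 0.1025], [-0.1418, 0.0076, 0.1197]]
disc 418 [[-0.1927, -0.0054, 0.0677], [-0.1521, 0.0444, 0.0728], [-0.0967, 0.0933, 0.0828]]
```

View pics/f1.png

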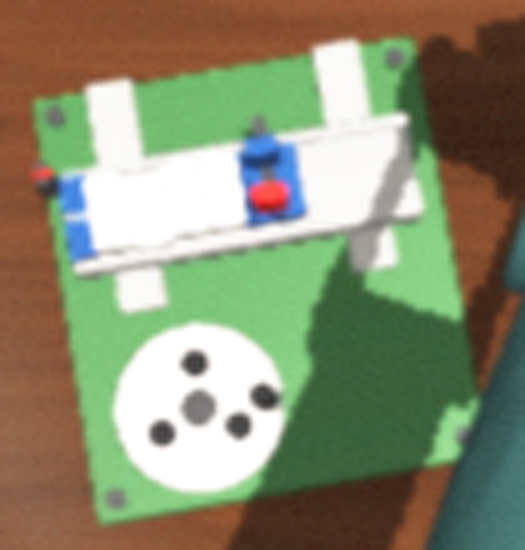

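View pics/f2.png

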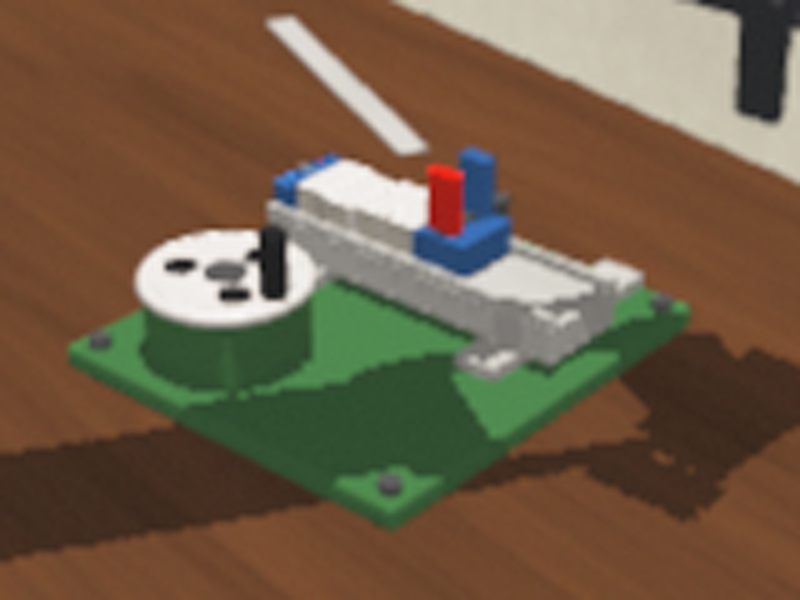

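```bash
python3 - <<'E'
from mv import *
c=np.load("top1.npz")
def rect(z,x0,x1,y0,y1,s):
    h=int((x1-x0)*1000*s);w=int((y1-y0)*1000*s);r,k=np.mgrid[0:h,0:w]
    X=x1-r/s/1000;Y=y1-k/s/1000;cs,sn=np.cos(b[2]),np.sin(b[2])
    q=proj(c,np.stack([b[0]+cs*X-sn*Y,b[1]+sn*X+cs*Y,np.full(X.shape,z)],-1).reshape(-1,3)).astype(np.float32).reshape(h,w,2)
    return cv2.remap(c["image"],q[...,0],q[...,1],cv2.INTER_CUBIC)
for z in(.120,.076):
    o=rect(z,-.21,-.07,-.02,.12,4);g=cv2.cvtColor(o,cv2.COLOR_BGR2GRAY)
    n,l,s,ce=cv2.connectedComponentsWithStats((g<110).astype(np.uint8))
    for i in range(1,n):
        if 200<s[i,4]<3000: print(z,"x %.4f y %.4f"%(-.07-ce[i][1]/4000,.12-ce[i][0]/4000),s[i,:5])
E
```

```text
0.12 x -0.1164 y 0.0438 [ 278  160   52   52 2018]
0.12 x -0.1455 y 0.0037 [ 436  273   62   57 2456]
0.12 x -0.1566 y 0.0711 [ 170  321   52   51 2002]
0.12 x -0.1602 y 0.0227 [ 364  337   50   51 1921]
0.076 x -0.1101 y 0.0475 [ 262  134   54   53 2152]
0.076 x -0.1401 y 0.0060 [ 426  251   64   58 2633]
0.076 x -0.1517 y 0.0757 [ 151  300   53   53 2146]
0.076 x -0.1554 y 0.0257 [ 351  317   52   53 2058]
```

```bash
cat > wh.py <<'E'
from mv import *
A=np.array([-.1391,.0496])
def kp(w,r=.045,z=.0835): return f2w(b,[A[0]-r*np.sin(w),A[1]-r*np.cos(w),z])
def turn(w0,w1,step=np.radians(20),rate=.08):
    n=max(1,int(np.ceil(abs(w1-w0)/step)));mx=0;F=[]
    for w in np.linspace(w0,w1,n+1)[1:]:
        lin(kp(w),rate);s=manip.state();f=s["contact_force"]
        c,sn=np.cos(b[2]),np.sin(b[2]);ff=np.array([c*f[0]+sn*f[1],-sn*f[0]+c*f[1]])
        q=w2f(b,s["tool_pos"])[:2]-A
        F.append((w,*ff));print("w%.2f meas %.3f r%.4f Fx%.1f Fy%.1f wd%.4f t%.1f"%(w,np.arctan2(-q[0],-q[1])%(2*np.pi),np.hypot(*q),*ff,s["gripper_width"],s["clock"]))
        if np.hypot(*ff)>25: print("FORCE");return w
    return w1
E
python3 - <<'E'
from wh import *
p=kp(.083)
go(p,b[2]);manip.set_gripper(.045,force=20)
lin([*p[:2],.14],.2);lin(p,.06);st("down")
manip.set_gripper(.010,force=20);st("grip")
turn(.083,1.6)
c=snap("side");crop(c,"pics/g2.png",200,60,400,240,4)
E
```

```text
q6 -0.12
down t66.5 p [0.489  0.0515 0.0839] F [-0.2  0.5 -0.1] w0.0450
grip t67.0 p [0.4883 0.0514 0.0837] F [-2.5 -1.1  2.7] w0.0172
w0.39 meas 0.398 r0.0453 Fx-2.8 Fy-1.1 wd0.0174 t67.4
w0.69 meas 0.702 r0.0456 Fx-4.0 Fy-2.9 wd0.0171 t67.7
w0.99 meas 1.006 r0.0458 Fx-5.7 Fy-2.9 wd0.0173 t68.0
w1.30 meas 1.314 r0.0460 Fx-5.6 Fy-0.7 wd0.0173 t68.3
w1.60 meas 1.621 r0.0461 Fx-5.9 Fy1.0 wd0.0174 t68.6
```

View pics/g2.png

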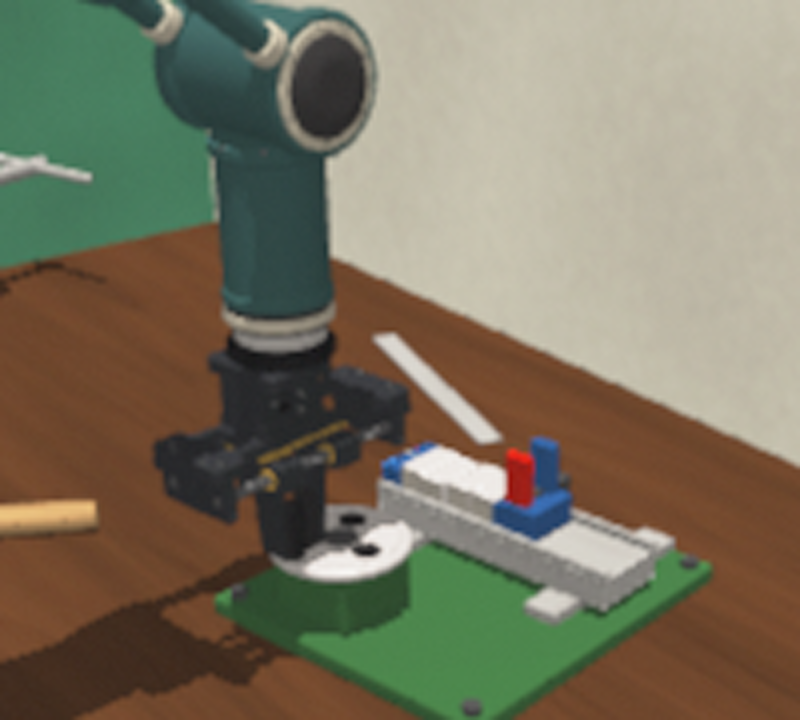

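```bash
sed -i 's/^A=.*/A=np.array([-.1402,.0496])/' wh.py; python3 - <<'E'
from wh import *
w=turn(1.6,13.5)
E
```

```text
w1.94 meas 1.963 r0.0450 Fx-0.7 Fy3.0 wd0.0172 t69.0
w2.28 meas 2.295 r0.0450 Fx-1.1 Fy4.6 wd0.0175 t69.4
w2.62 meas 2.635 r0.0450 Fx1.1 Fy3.6 wd0.0173 t69.7
w2.96 meas 2.977 r0.0450 Fx1.5 Fy3.9 wd0.0174 t70.0
w3.30 meas 3.318 r0.0450 Fx2.8 Fy2.9 wd0.0170 t70.4
w3.64 meas 3.658 r0.0450 Fx3.6 Fy1.6 wd0.0170 t70.7
w3.98 meas 3.996 r0.0450 Fx4.1 Fy-0.6 wd0.0172 t71.1
w4.32 meas 4.335 r0.0450 Fx2.6 Fy-1.3 wd0.0172 t71.4
w4.66 meas 4.674 r0.0450 Fx1.1 Fy-2.7 wd0.0174 t71.8
w5.00 meas 5.017 r0.0449 Fx1.1 Fy-1.9 wd0.0173 t72.1
w5.34 meas 5.367 r0.0449 Fx-0.2 Fy-3.3 wd0.0173 t72.4
w5.68 meas 5.718 r0.0449 Fx-0.8 Fy-1.6 wd0.0169 t72.8
w6.02 meas 6.066 r0.0449 Fx-1.3 Fy0.6 wd0.0171 t73.1
w6.36 meas 0.127 r0.0450 Fx-1.7 Fy2.2 wd0.0173 t73.5
w6.70 meas 0.464 r0.0450 Fx-0.7 Fy4.2 wd0.0172 t73.8
w7.04 meas 0.796 r0.0451 Fx1.8 Fy4.4 wd0.0174 t74.1
w7.38 meas 1.129 r0.0451 Fx4.3 Fy4.7 wd0.0174 t74.5
w7.72 meas 1.462 r0.0451 Fx5.0 Fy2.7 wd0.0170 t74.8
w8.06 meas 1.794 r0.0451 Fx6.0 Fy1.2 wd0.0170 t75.2
w8.40 meas 2.126 r0.0451 Fx5.8 Fy-0.1 wd0.0177 t75.5
w8.74 meas 2.460 r0.0451 Fx5.2 Fy-0.4 wd0.0173 t75.8
w9.08 meas 2.792 r0.0451 Fx3.3 Fy-0.7 wd0.0172 t76.2
w9.42 meas 3.125 r0.0451 Fx2.5 Fy0.1 wd0.0175 t76.5
w9.76 meas 3.463 r0.0451 Fx2.5 Fy-0.1 wd0.0169 t76.9
w10.10 meas 3.804 r0.0450 Fx2.8 Fy0.2 wd0.0173 t77.2
w10.44 meas 4.150 r0.0450 Fx2.4 Fy1.1 wd0.0174 t77.6
w10.78 meas 4.497 r0.0449 Fx3.2 Fy-0.5 wd0.0173 t77.9
w11.12 meas 4.850 r0.0449 Fx3.3 Fy-1.4 wd0.0174 t78.2
w11.46 meas 5.201 r0.0449 Fx1.8 Fy-2.8 wd0.0174 t78.6
w11.80 meas 5.552 r0.0449 Fx1.1 Fy-3.1 wd0.0175 t78.9
w12.14 meas 5.903 r0.0449 Fx-1.3 Fy-2.7 wd0.0175 t79.3
w12.48 meas 6.250 r0.0449 Fx-1.6 Fy-0.1 wd0.0170 t79.6
w12.82 meas 0.307 r0.0450 Fx-2.5 Fy2.9 wd0.0170 t80.0
w13.16 meas 0.641 r0.0451 Fx0.8 Fy4.5 wd0.0172 t80.3
w13.50 meas 0.973 r0.0451 Fx2.3 Fy4.3 wd0.0174 t80.6
```

```bash
python3 - <<'E'
from wh import *
turn(13.5,14.11); manip.dwell(.3)
s=st();q=w2f(b,s["tool_pos"])[:2]-A;m=np.arctan2(-q[0],-q[1])+4*np.pi;print("settled",m)
lin(kp(14.11+14.14-m),.03);manip.dwell(.3)
s=st();q=w2f(b,s["tool_pos"])[:2]-A;print("settled",np.arctan2(-q[0],-q[1])+4*np.pi)
manip.set_gripper(.045,force=20);manip.dwell(.2);st("open")
p=manip.state()["tool_pos"];lin([p[0],p[1],.22],.2)
go(f2w(b,[-.03,-.27,0]),b[2])
c=snap("top");crop(c,"pics/i1.png",230,140,335,250,5)
d=snap("side");crop(d,"pics/i2.png",240,140,400,260,5)
def rect(z,x0,x1,y0,y1,s):
    h=int((x1-x0)*1000*s);w=int((y1-y0)*1000*s);r,k=np.mgrid[0:h,0:w]
    X=x1-r/s/1000;Y=y1-k/s/1000;cs,sn=np.cos(b[2]),np.sin(b[2])
    q=proj(c,np.stack([b[0]+cs*X-sn*Y,b[1]+sn*X+cs*Y,np.full(X.shape,z)],-1).reshape(-1,3)).astype(np.float32).reshape(h,w,2)
    return cv2.remap(c["image"],q[...,0],q[...,1],cv2.INTER_CUBIC)
o=rect(.098,-.21,-.07,-.02,.12,4);g=cv2.cvtColor(o,cv2.COLOR_BGR2GRAY)
n,l,s,ce=cv2.connectedComponentsWithStats((g<110).astype(np.uint8))
for i in range(1,n):
    if 200<s[i,4]<4000: print("x %.4f y %.4f"%(-.07-ce[i][1]/4000,.12-ce[i][0]/4000),s[i,:5])
o=rect(.072,0,.08,.07,.15,8)
for k in range(0,640,40): cv2.line(o,(0,k),(640,k),(0,200,0),1)
cv2.imwrite("pics/i3.png",cv2.resize(o,(600,600)))
E
```

```text
w13.80 meas 1.269 r0.0451 Fx4.0 Fy3.6 wd0.0171 t81.0
w14.11 meas 1.566 r0.0451 Fx5.7 Fy2.3 wd0.0175 t81.3
 t81.6 p [0.4389 0.0878 0.0836] F [5.1 2.9 3.8] w0.0173
settled 14.129588036958834
 t82.1 p [0.4389 0.0879 0.0836] F [4.5 2.4 4.4] w0.0177
settled 14.130248445434791
open t82.9 p [0.4391 0.0874 0.0835] F [ 0.4 -0.4  0.6] w0.0447
q6 -0.51
x -0.1172 y 0.0624 [ 206  163   49   52 2061]
x -0.1415 y 0.0193 [ 377  261   52   51 2015]
```

View pics/i1.png

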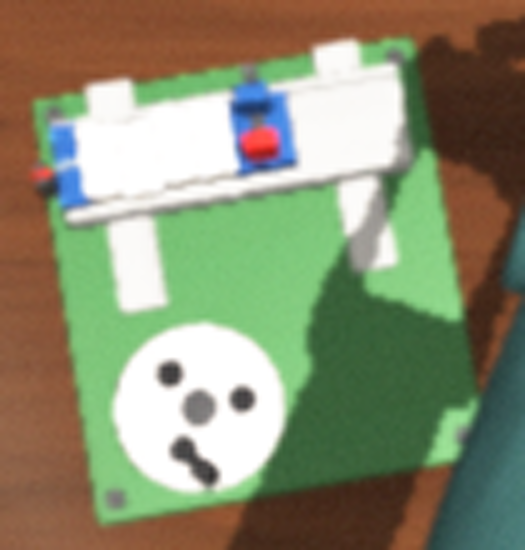

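View pics/i2.png

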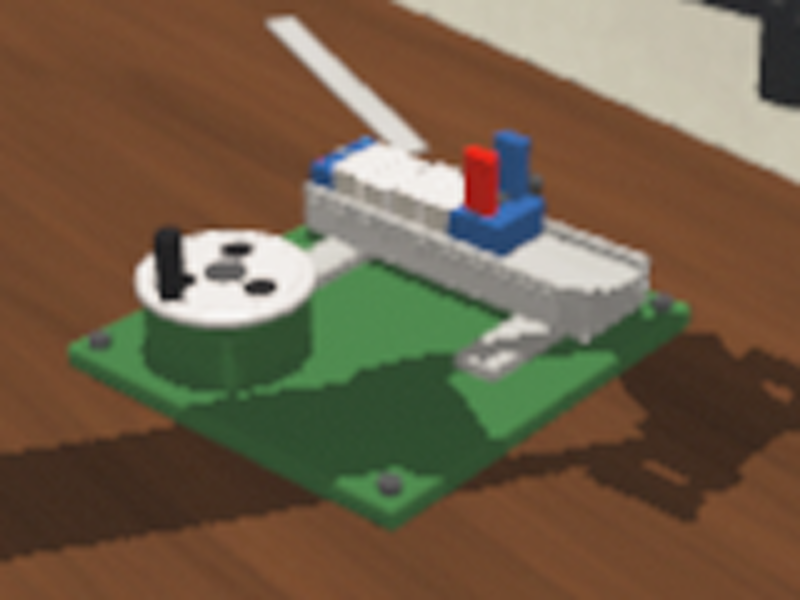

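View pics/i3.png

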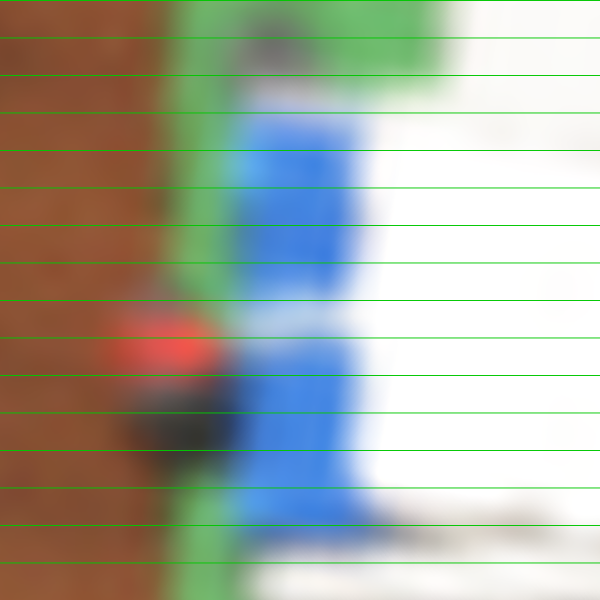

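```bash
python3 - <<'E'
from wh import *
c=np.load("top1.npz");W=w2f(b,cloud(c))
m=(abs(W[...,0]-.036)<.02)&(W[...,1]>.002)&(W[...,1]<.095)
print("row z",np.percentile(W[m][:,2],[2,50,98]).round(4),m.sum())
b2=fitbase(c)
s=np.load("side1.npz");o=cv2.resize(s["image"][165:200,295:360],None,fx=12,fy=12,interpolation=cv2.INTER_CUBIC)
o=cv2.convertScaleAbs(o,alpha=2.2,beta=-300);cv2.imwrite("pics/j.png",o)
st()
E
```

```text
row z [0.07   0.0748 0.0802] 330
base fit [0.6303 0.0721 0.1799 0.0028] n 188 inl<2mm 0.93
 t85.4 p [ 0.6477 -0.1976  0.2505] F [-0.5 -0.9  0.3] w0.0448
```

View pics/j.png

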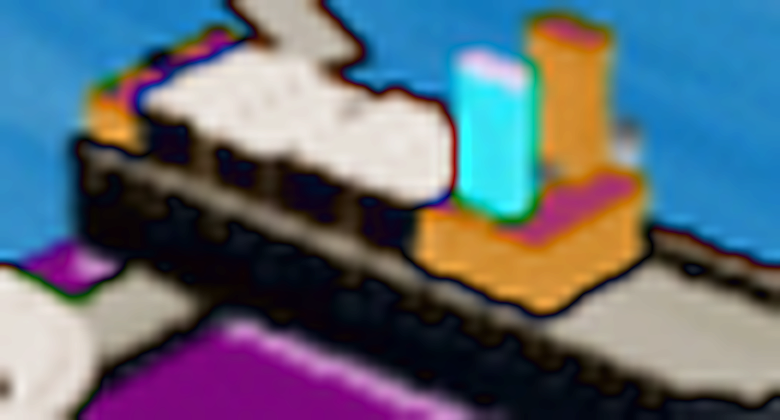

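```bash
python3 -c "
from cell import order;order.close_job()"
```

```text
the job is handed in; nothing more can be done
```

The job is handed in. I opened the fence fully and laid all four white bars flat across the channel. I then squeezed the tab, pushed the row tight against the stop and let the fence lock. Only after that did I wind the handwheel clockwise to the working mark. The whole run took about 85 s.

**What my last checks showed**
- **Row:** the fence opening came to about 99.7 mm against 100 mm for four bars, with about 14 N of push at the stop. The bar tops sit at 75 mm, which is right for bars lying flat on the floor.
- **Lock:** after release, a 3 N squeeze measured 42.6 mm over the tab and upright. Free is 43 mm, so the pawl is in a notch.
- **Wheel:** the gripper position put it at about 14.13 rad, with an uncertainty of about 0.01. The knob points along the fixture's -x.
- **Mark:** the uncorrected top view showed the white line and red pointer about 4 mm apart. Corrected for height and the bias of that view, both come to about x = 36.5 mm, but this is only good to about 1–2 mm.
- **Bystanders:** I saw no contact with the oil bottle, file or hammer during the run. I did not measure their positions again at the end. I did not touch the pink and black pieces or the white ones in the crate.

**What disagreed**
- An early fit of the base from the side camera was about 1 cm off because one corner was hidden, so I used the top-camera fit.
- The grip slackened once while I was opening the fence. It recovered by itself and the fence went on to its end stop.

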